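# Pack the shank electrodes into the round tub

### The arm

A 7-joint arm with a two-finger parallel gripper is mounted at the origin on a cart in front of the work surface, level with it; the furniture and walls round the work are solid. World frame = base frame: x ahead of the robot, y to its left, z up, the work surface at z = 0. Lengths are in mm, angles in rad, forces in N, time in s.
With the tool pointing down it reaches from about 350 to 900 mm from the base axis. Payload 8.1 kg.
Tool frame: the origin (TCP) lies midway between the tips of the shut fingers; the grasp point (between the pads) lies 19 mm behind it; z points along the fingers, y is the line along which they close (so a half turn about z gives the same grasp; the last joint's range is limited). The gripper opens to 92 mm and grips with 3 to 60 N. Pads are 19 mm wide; open, the fingers measure 130 mm over their backs; the gripper's body (75 mm by 190 mm) begins 47 mm behind the grasp point.
Start: joints at [1.091, 0.434, 0.025, 1.573, -0.012, 1.134, -0.075], TCP at [229.945, -581.177, 226.742] pointing down, gripper open.
Joint ranges: [-2.62, 2.62], [-0.44, 2.09], [-1.27, 1.32], [0.08, 2.57], [-1.32, 4.46], [0.12, 2], [-2.74, 2.74]. Speed limits (rad/s): [2.22, 2.22, 3.01, 3.01, 3.14, 3.14, 3.14].

### API

Orientations are given as a 3x3 rotation matrix whose columns are the frame's x, y, z axes.
In Python, from workcell import * gives the robot as it stands. The module is installed in compiled form; this text tells all that it offers.
- The arm moves only by the tool send_rows, never from a script. Its argument "series" is a list of rows, each a list of 5 numbers: the shift along the tool's x, y, z each as a share of 0.15 m, from -1 to 1, then the turn about the tool's z as a share of 45 degrees, from -1 to 1, then the closure, from 0 (fully open) to 1 (shut). In form: [[tx, ty, tz, yaw, gripper], ...]. A call has 1 to 12 rows; each row is the pose to reach, as a shift and turn from the pose commanded when the call began, along the tool's axes at that moment; what a row does not reach only later rows make up. A row lasts 1/8 s, in which the tool goes at most 62.5 mm and 10.7 degrees, less where a joint would pass 70% of its speed; a pose out of reach is approached as far as the arm can. A call with a number of a shift or a turn outside -1 to 1 is refused whole. A call with a gripper value outside its range is refused whole. The fingers move at their own pace and stop on an object; the grip force is fixed at half the most. Time passes only in rows, so rows that repeat a pose let the fingers close. It gives the time, the measured TCP pose, the force, the opening and the grip force at its end, in the units of the state.
- observe(): the state, without advancing time (a new reading comes with each control period).
- read_camera(name): name is "scene" or "side" or "wrist"; returns a dict with "frame" (480x640x3 uint8, red, green, blue), "z_map" (480x640 float32, mm along the optical axis (not along the pixel's ray), 0 where there is no reading), "camera_matrix" (3x3 intrinsics, pixels), "cam_to_world" (4x4, takes a point from camera to world coordinates). Camera axes: x right, y down, z forward; pixel columns grow to the right and rows downward; lengths in mm; the calibration is good to about 2 mm. A picture is of the moment at which its call begins.
- sign_off(): hands the job in; it is judged then, once.
The state is a dict: "t": time; "qpos": joint angles; "joint_velocities": joint speeds; "joint_efforts": joint torques, N m; "tcp_pos": TCP position; "tool_rot": TCP orientation; "contact_force": force on the tool from outside, world axes, zero at the start; "ft_torque": the same for the moment, N m; "gripper_width": opening from 0.0 (shut) to 1.0 (fully open); "grasp_force": force on a finger pad.
Only numpy, scipy, OpenCV 4.12 (cv2) and the standard library are available. Lean on these libraries where they do the work, as an engineer would, in place of code of your own. Each camera call takes 0.05 s, during which the arm holds its last target. There are 200 camera calls.

### The job

Pack all seven shank electrodes upright in the round tub as a tight cluster: the copper one in the middle and the six graphite ones in a ring round it. Every electrode must stand flat on the tub's floor; do not let any of them fall over, and leave the other things on the board standing where they are.

Things in the scene. Friction and masses are not known exactly. Their poses are not given: they have to be found in the camera images.
- tub_floor (a point): centre of the inner floor of a round open aluminium tub fixed on the board: inner radius 56 mm, outer radius 62 mm, rim 63 mm and inner floor 5 mm above the board; on the tub's axis, z up. At the start graphite electrodes a, b, c stand along its wall as neighbours in a ring of six, 60 degrees apart, and d stands off-centre in its middle
- work_board: fixed grey laminate work board on rubber feet, 280 x 433 mm, its top 32 mm above the bench and above this origin; the tub, the electrodes and the bystanders stand on it
- graphite_a_mid (a point): shank electrode, 120 mm tall, standing: round black graphite body 34 mm in diameter and 70 mm tall with its lower edge chamfered by 5 mm, a thin dark collar 3 mm thick and 18 mm in diameter, then a bright steel shank 10 mm in diameter up to the top (the place to grip), the top 47 mm of the piece; 0.12 to 0.21 kg. This point lies on its axis half-way up, 60 mm above its foot; z up along the axis. Stands at the wall of the tub at the start
- graphite_b_mid (a point): same as graphite_a, also at the tub's wall at the start, between a and c
- graphite_c_mid (a point): same as graphite_a, also at the tub's wall at the start
- graphite_d_mid (a point): same as graphite_a, but at the start it stands loose near the middle of the tub, 6 to 21 mm off its axis on the side away from a, b and c, where it takes the copper one's place
- graphite_e_mid (a point): same electrode as graphite_a; at the start on the board among the other things
- graphite_f_mid (a point): same electrode as graphite_a; at the start on the board among the other things
- copper_mid (a point): same shape and size as graphite_a, but with a copper-coloured body (0.22 to 0.39 kg); point half-way up, 60 mm above its foot; at the start on the board among the other things
- oil_bottle: bystander: white plastic bottle with red nozzle, 44 mm in diameter, 142 mm tall, loose; origin at the centre of its underside
- paste_jar: bystander: low blue jar with black lid, 55 mm in diameter, 46 mm tall, loose; origin at the centre of its underside
- steel_core: bystander: grey steel block 50 x 24 x 46 mm tall, loose; origin at the centre of its underside, x along the 50 mm side
- fin_core: bystander: small bright block with upright fins, 28 x 30 x 57 mm tall, loose; origin at the centre of its underside
- felt_wheel: bystander: white felt disc 43 mm in diameter and 12 mm thick with a thin upright mandrel, 50 mm tall, loose; origin at the centre of its underside
- alu_cup: bystander: small bright aluminium cup-shaped core, 33 mm in diameter, 34 mm tall, loose; origin at the centre of its underside

How it is judged:
By the outcome, as a careful person would: the job done as asked, in the order asked, and still so for the second after the job is handed in, with the robot touching nothing.
It also fails if it takes over 66 s, if anything falls off the work surface, if the arm or the gripper's body presses on something with over 40 N, if the wrist force passes 120 N, or if a joint passes its speed limit or range.

## Working session

There is one attempt and no reset: what is moved stays moved. The work goes in short steps, Python scripts to look and compute and a tool call to move; the robot and the scene stay as the last step left them, time stands still between calls to the robot, and variables do not carry over. Pictures are saved under pics/ and viewed, at most 10 in all, crops included, and the job is handed in when it is done.

Besides the shell and the picture viewer there is one more tool, called after "Call:" as name([rows], argument=value, ...), one row to a line, values as JSON. send_rows: Moves the arm, as the interface text tells. Its arguments: {"type":"object","properties":{"series":{"type":"array"}},"required":["series"]}

```bash
mkdir -p pics; cat > h.py <<'E'
from workcell import *
import numpy as np, cv2
def cloud(c):
    K=c["camera_matrix"];z=c["z_map"].astype(float);v,u=np.mgrid[0:480,0:640]
    P=np.stack([(u-K[0,2])/K[0,0]*z,(v-K[1,2])/K[1,1]*z,z],-1)
    T=c["cam_to_world"];return P@T[:3,:3].T+T[:3,3]
def save(c,n): cv2.imwrite("pics/"+n,c["frame"][:,:,::-1])
E
python3 - <<'E'
from h import *
s=observe();print(s)
for n in("scene","side","wrist"):
    c=read_camera(n);save(c,n+"0.png");np.savez(n+"0.npz",**c);print(n,c["camera_matrix"].round(1).tolist(),c["cam_to_world"].round(3).tolist())
E
```

```text
{'t': 0.0, 'qpos': array([ 1.09143473,  0.43521058,  0.0249739 ,  1.57408998, -0.01159523,
        1.13399854, -0.07512536]), 'joint_velocities': array([0.00108683, 0.00047083, 0.00077689, 0.00120985, 0.00028861,
       0.00137129, 0.00023284]), 'joint_efforts': array([-2.27302644e-04, -6.67850304e+01,  9.84376185e-01, -3.14463580e+01,
       -6.07111584e-02,  4.27240762e-02,  1.52711686e-04]), 'tcp_pos': array([ 229.70230284, -580.71214645,  225.95544538]), 'tool_rot': array([[ 9.29895447e-01,  3.67823269e-01, -7.07951629e-04],
       [ 3.67823921e-01, -9.29894417e-01,  1.39181111e-03],
       [-1.46379754e-04, -1.55464036e-03, -9.99998781e-01]]), 'contact_force': array([ 1.08840763, -0.23042797,  0.03185971]), 'ft_torque': array([-0.02939003,  0.00088889,  0.01454421]), 'grasp_force': 0.0, 'gripper_width': 1.0003485103646799}
scene [[625.0, 0.0, 323.0], [0.0, 625.0, 236.5], [0.0, 0.0, 1.0]] [[-0.845, -0.411, 0.342, 199.069], [-0.535, 0.663, -0.524, 363.466], [-0.012, -0.626, -0.78, 768.647], [0.0, 0.0, 0.0, 1.0]]
side [[583.5, 0.0, 319.8], [0.0, 583.5, 245.2], [0.0, 0.0, 1.0]] [[-0.936, -0.211, 0.281, 250.27], [-0.352, 0.551, -0.757, 598.826], [0.005, -0.807, -0.59, 642.461], [0.0, 0.0, 0.0, 1.0]]
wrist [[369.1, 0.0, 320.9], [0.0, 369.1, 240.0], [0.0, 0.0, 1.0]] [[0.369, -0.898, -0.239, 293.01], [-0.93, -0.357, -0.092, -556.22], [-0.002, 0.256, -0.967, 383.505], [0.0, 0.0, 0.0, 1.0]]
```

View pics/scene0.png

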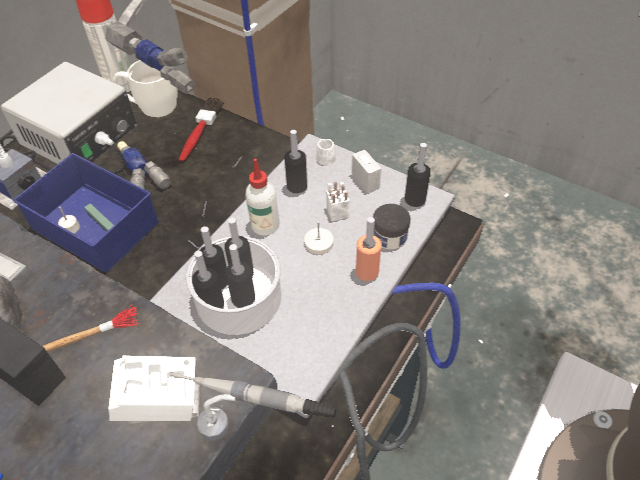

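View pics/side0.png

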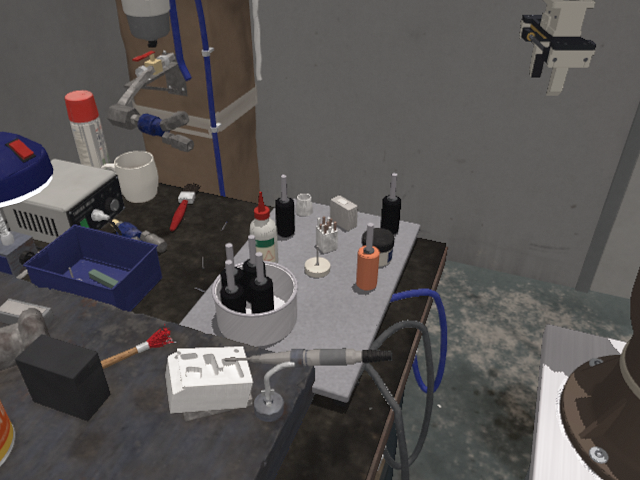

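The scene view shows four shanks in the tub (tops near (206,231), (200,255), (234,223), (236,247)). The copper is at (368,255), and the two free graphites are at (295,165) and (417,180).

```bash
cat >> h.py <<'E'
def shanks(c,lo=115,hi=160,minn=12,maxr=16,box=(300,800,-500,200)):
    """cluster points in the shank height band; fit axis = mean of surface + ~4 mm away from the camera"""
    P=cloud(c);m=(P[...,2]>lo)&(P[...,2]<hi)&(c["z_map"]>0)&(P[...,0]>box[0])&(P[...,0]<box[1])&(P[...,1]>box[2])&(P[...,1]<box[3])
    n,L,st,ce=cv2.connectedComponentsWithStats(m.astype(np.uint8),connectivity=8)
    o=[];C=c["cam_to_world"][:3,3]
    for i in range(1,n):
        if st[i,4]<minn: continue
        q=P[L==i];mu=np.median(q,0);d=mu[:2]-C[:2];d/=np.linalg.norm(d)
        o.append((*(mu[:2]+4*d).round(1),q[:,2].max().round(1),np.ptp(q[:,:2],axis=0).round().tolist(),st[i,4],ce[i].round().tolist(),c["frame"][L==i].mean(0).round().tolist()))
    return o
E
python3 - <<'E'
from h import *
for n in("scene","side"):
    c=dict(np.load(n+"0.npz"));print(n)
    for r in shanks(c):print(*r)
    # tub rim: 95 => z 92..97 bright
    P=cloud(c);m=(abs(P[...,2]-95)<2.0)&(c["z_map"]>0)&(P[...,0]>250)&(P[...,0]<800)
    k,L,st,ce=cv2.connectedComponentsWithStats(m.astype(np.uint8),connectivity=8)
    for i in range(1,k):
        if st[i,4]>60:
            q=P[L==i];A=np.c_[2*q[:,:2],np.ones(len(q))];x=np.linalg.lstsq(A,(q[:,:2]**2).sum(1),rcond=None)[0]
            print('rim?',st[i],x[:2].round(1),np.sqrt(x[2]+x[0]**2+x[1]**2).round(1))
    # objects footprint list (z 50..)
    m=(abs(P[...,2]-32)<3)&(c["z_map"]>0);q=P[m];print(q[:,:2].min(0),q[:,:2].max(0))
    m=(P[...,2]>40)&(c["z_map"]>0)&(P[...,0]>250)&(P[...,0]<900)&(P[...,1]<100)&(P[...,2]<220)
    k,L,st,ce=cv2.connectedComponentsWithStats(m.astype(np.uint8),connectivity=4)
    for i in range(1,k):
        if st[i,4]>60:
            q=P[L==i];print('obj',ce[i].round(),np.median(q,0).round(),q.min(0).round(),q.max(0).round())
E
```

```text
scene
612.8 -193.9 155.3 [11.0, 13.0] 144 [293.0, 140.0] [157.0, 150.0, 150.0]
438.7 -267.7 154.5 [10.0, 11.0] 155 [421.0, 154.0] [159.0, 153.0, 152.0]
608.4 -99.2 159.5 [35.0, 36.0] 521 [258.0, 184.0] [199.0, 139.0, 132.0]
433.2 -106.8 155.1 [11.0, 11.0] 171 [369.0, 228.0] [179.0, 170.0, 169.0]
561.7 18.3 159.9 [38.0, 44.0] 386 [234.0, 244.0] [169.0, 162.0, 162.0]
602.4 22.4 159.7 [11.0, 10.0] 192 [206.0, 239.0] [162.0, 155.0, 155.0]
584.6 56.7 159.5 [11.0, 11.0] 204 [200.0, 263.0] [169.0, 162.0, 162.0]
449.3 168.7 160.0 [241.0, 63.0] 3597 [230.0, 387.0] [194.0, 191.0, 187.0]
rim? [186 237  94  76 668] [563.9  25.3] 59.3
rim? [ 31 367  28  28  75] [654.5 265.7] 11.8
[  72.74408079 -665.52354401] [1265.17067643  239.96746706]
obj [247.  26.] [ 893. -447.   86.] [ 885. -476.   40.] [ 900. -439.  150.]
obj [175.  78.] [ 782. -147.  211.] [ 757. -165.  194.] [ 838. -137.  220.]
obj [295. 166.] [ 608. -186.   92.] [ 594. -209.   40.] [ 629. -175.  155.]
obj [325. 151.] [ 605. -268.   57.] [ 591. -288.   40.] [ 622. -256.   69.]
obj [417. 180.] [ 435. -258.   92.] [ 421. -281.   40.] [ 45
[... 1351 characters left out ...]
895. -712.  137.] [ 900. -698.  220.]
obj [212. 109.] [ 893. -447.  126.] [ 885. -476.   40.] [ 900. -438.  220.]
obj [128. 126.] [ 880. -155.  215.] [ 867. -165.  209.] [ 899. -148.  220.]
obj [173. 140.] [ 785. -146.  211.] [ 757. -164.  194.] [ 856. -138.  220.]
obj [378. 240.] [ 431. -166.   79.] [ 410. -279.   40.] [464. -87. 154.]
obj [258. 279.] [575.  29.  90.] [ 502. -210.   40.] [631.  88. 175.]
obj [304. 203.] [ 605. -264.   57.] [ 591. -287.   40.] [ 621. -255.   69.]
obj [335. 222.] [ 524. -243.   68.] [ 498. -283.   40.] [ 552. -161.   91.]
obj [112. 269.] [813.  31.  57.] [773. -41.  40.] [900.  85.  73.]
obj [317. 265.] [ 520. -113.   45.] [ 498. -136.   40.] [542. -91.  85.]
```

```bash
cat >> h.py <<'E'
def go(x,y,z,ang=-94.4,s=None):
    """share of tool shifts to reach x,y,z with tool y at angle ang (deg)"""
    s=s or observe();R=s["tool_rot"];d=(np.array([x,y,z])-s["tcp_pos"])@R/150
    a=np.degrees(np.arctan2(R[1,1],R[0,1]));return d.round(3),round(-((ang-a+180)%360-180)/45,3)
E
python3 - <<'E'
from h import *
for n in("scene","side"):
    c=dict(np.load(n+"0.npz"));P=cloud(c);C=c["cam_to_world"][:3,3]
    q=P[(P[...,2]>120)&(P[...,2]<160)&(c["z_map"]>0)&(P[...,0]>510)&(P[...,0]<625)&(P[...,1]>-25)&(P[...,1]<75)]
    _,l,m=cv2.kmeans(q[:,:2].astype(np.float32),4,None,(3,50,.1),10,cv2.KMEANS_PP_CENTERS)
    for i in range(4):
        d=m[i]-C[:2];d/=np.linalg.norm(d);p=m[i]+4*d;v=p-[563.3,25.3]
        print(n,p.round(1),(l==i).sum(),np.hypot(*v).round(1),np.degrees(np.arctan2(v[1],v[0])).round(1))
E
```

```text
scene [603.2  21.8] 174 40.0 -5.0
scene [554.8  25.3] 181 8.5 -179.8
scene [582.5  -8.3] 172 38.7 -60.3
scene [585.4  56.1] 184 37.9 54.4
side [553.7  25.6] 169 9.6 178.4
side [584.2  56.5] 181 37.5 56.2
side [581.5  -7.9] 159 37.9 -61.3
side [601.9  21.5] 125 38.7 -5.6
```

Call:
send_rows([
  [1, -1, -0.2, 0.58, 0.5],
  [1, -1, -0.2, 0.58, 0.74],
  [1, -1, -0.2, 0.58, 0.74],
  [1, -1, -0.2, 0.58, 0.74],
])

```text
t: 0.65
tcp_pos: [315.9, -383.0, 257.2]
tool_rot: [[0.997, -0.076, 0.001], [-0.076, -0.997, 0.001], [0.001, -0.001, -1.0]]
contact_force: [1.2, -1.1, -0.0]
gripper_width: 0.616
grasp_force: 0.0
```

Call:
send_rows([
  [0.46, -0.94, 0, 0, 0.74],
  [0.46, -0.94, 0, 0, 0.74],
  [0.46, -0.94, 0, 0, 0.74],
])

```text
t: 1.02
tcp_pos: [395.5, -248.1, 256.8]
tool_rot: [[0.997, -0.075, 0.0], [-0.075, -0.997, 0.001], [0.0, -0.001, -1.0]]
contact_force: [0.5, -1.3, -0.2]
gripper_width: 0.293
grasp_force: 0.0
```

Call:
send_rows([
  [0.46, -0.94, 0, 0, 0.74],
  [0.46, -0.94, 0, 0, 0.74],
  [0.46, -0.94, 0, 0, 0.74],
])

```text
t: 1.4
tcp_pos: [475.2, -112.7, 256.7]
tool_rot: [[0.997, -0.075, 0.0], [-0.075, -0.997, 0.001], [0.0, -0.001, -1.0]]
contact_force: [-0.9, -0.1, 0.5]
gripper_width: 0.261
grasp_force: 0.0
```

Call:
send_rows([
  [0.46, -0.94, 0.2, 0, 0.74],
  [0.46, -0.94, 0.2, 0, 0.74],
  [0.46, -0.94, 0.2, 0, 0.74],
  [0.46, -0.94, 0.2, 0, 0.74],
])

```text
t: 1.9
tcp_pos: [554.1, 22.2, 225.6]
tool_rot: [[0.997, -0.074, -0.002], [-0.074, -0.997, 0.001], [-0.002, -0.001, -1.0]]
contact_force: [-1.5, -1.1, 0.2]
gripper_width: 0.262
grasp_force: 0.0
```

```bash
python3 - <<'E'
from h import *
c=read_camera("wrist");save(c,"w1.png");np.savez("w1.npz",**c)
for r in shanks(c,125,160,box=(480,660,-60,110)):print(*r)
s=observe();print(s["tcp_pos"],s["gripper_width"],go(554.3,25.4,230,s=s))
E
```

```text
598.8 22.5 158.6 [10.0, 9.0] 244 [316.0, 175.0] [187.0, 182.0, 181.0]
579.4 -9.4 158.4 [10.0, 9.0] 302 [364.0, 203.0] [165.0, 158.0, 157.0]
582.6 57.8 159.2 [10.0, 10.0] 320 [265.0, 206.0] [157.0, 150.0, 149.0]
552.3 25.8 158.2 [10.0, 10.0] 333 [316.0, 247.0] [157.0, 150.0, 148.0]
[553.71232483  19.87727007 226.01366762] 0.2595635887686863 (array([ 0.001, -0.037, -0.027]), np.float64(0.0))
```

View pics/w1.png

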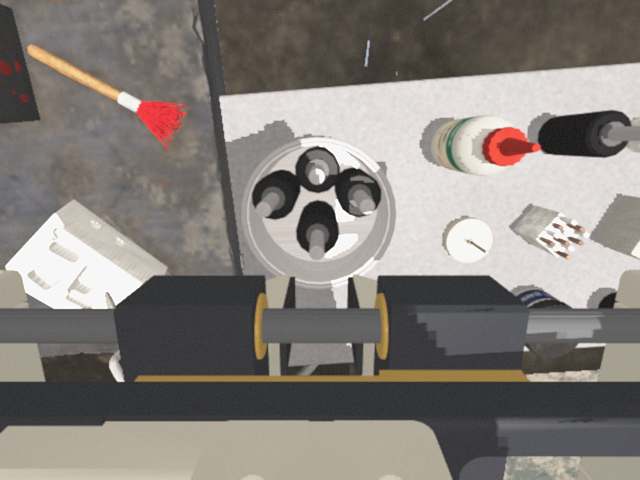

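The wrist view shows the four shanks in the tub, with d at (316,247) between the open fingers' line and a/b/c at (265,206), (316,175) and (364,203). The slots behind d are free, so I'll descend on d.

Call:
send_rows([
  [0, -0.04, 0.2, 0, 0.74],
  [0, -0.04, 0.45, 0, 0.74],
  [0, -0.04, 0.65, 0, 0.74],
  [0, -0.04, 0.68, 0, 0.74],
  [0, -0.04, 0.68, 0, 0.74],
  [0, -0.04, 0.68, 0, 1],
  [0, -0.04, 0.68, 0, 1],
  [0, -0.04, 0.68, 0, 1],
  [0, -0.04, 0.68, 0, 1],
])

```text
t: 3.08
tcp_pos: [555.3, 25.2, 125.8]
tool_rot: [[0.997, -0.078, 0.002], [-0.078, -0.997, 0.0], [0.002, -0.0, -1.0]]
contact_force: [-0.6, 0.7, 7.6]
gripper_width: 0.098
grasp_force: 30.0
```

Call:
send_rows([
  [0, 0, -0.08, 0, 1],
  [0, 0, -0.08, 0, 1],
  [-0.09, 0, -0.08, 0, 1],
  [-0.18, -0.01, -0.08, 0, 1],
  [-0.18, -0.01, -0.08, 0, 1],
  [-0.18, -0.01, -0.08, 0, 1],
  [-0.18, -0.01, -0.03, 0, 1],
  [-0.18, -0.01, -0.01, 0, 1],
  [-0.18, -0.01, 0, 0, 1],
  [-0.18, -0.01, 0, 0, 1],
])

```text
t: 4.32
tcp_pos: [528.6, 28.5, 125.7]
tool_rot: [[0.997, -0.079, 0.002], [-0.079, -0.997, -0.0], [0.002, -0.0, -1.0]]
contact_force: [-2.2, -1.4, 13.1]
gripper_width: 0.101
grasp_force: 30.0
```

```bash
python3 - <<'E'
from h import *
s=observe();print(s["tcp_pos"],s["gripper_width"],s["contact_force"])
for n in("scene","side"):
  for r in shanks(read_camera(n),135,160,box=(480,660,-60,110)):print(n,*r)
E
```

```text
[528.57487595  28.51054912 125.72699025] 0.10144316381615365 [-2.1505395  -1.38800229 13.0701556 ]
scene 521.1 36.1 159.5 [19.0, 46.0] 257 [252.0, 269.0] [160.0, 154.0, 143.0]
side 519.6 34.6 159.9 [14.0, 48.0] 279 [279.0, 268.0] [112.0, 108.0, 102.0]
side 585.0 57.8 144.5 [9.0, 5.0] 29 [229.0, 274.0] [104.0, 100.0, 103.0]
```

Call:
send_rows([
  [0, 0, 0, 0, 0.72],
  [0, 0, 0, 0, 0.72],
  [0, 0, -0.2, 0, 0.72],
  [0, 0, -0.5, 0, 0.72],
  [0, 0, -0.7, 0, 0.72],
  [-0.3, 0.5, -0.7, 0, 0.72],
  [-0.56, 0.95, -0.7, 0, 0.7],
  [-0.56, 0.95, -0.7, 0, 0.7],
  [-0.56, 0.95, -0.7, 0, 0.7],
])

```text
t: 5.55
tcp_pos: [430.7, -109.8, 229.5]
tool_rot: [[0.996, -0.084, -0.001], [-0.084, -0.996, -0.001], [-0.001, 0.001, -1.0]]
contact_force: [1.4, 1.1, 0.1]
gripper_width: 0.298
grasp_force: 0.0
```

```bash
python3 - <<'E'
from h import *
c=read_camera("wrist");save(c,"w2.png")
for r in shanks(c,120,156,box=(380,500,-160,-60)):print(*r)
for n in("scene","side"):
  c=read_camera(n)
  for r in shanks(c,140,160,box=(480,660,-60,110)):print(n,*r)
  for r in shanks(c,140,160,box=(380,480,-160,-60)):print(n,*r)
s=observe();print(s["tcp_pos"],s["gripper_width"],go(433,-106.8,121,s=s))
E
```

```text
431.2 -106.5 153.3 [9.0, 9.0] 294 [316.0, 241.0] [162.0, 155.0, 153.0]
scene 582.1 -8.1 159.7 [11.0, 11.0] 102 [232.0, 225.0] [183.0, 176.0, 176.0]
scene 603.1 22.0 159.8 [10.0, 11.0] 101 [205.0, 233.0] [172.0, 166.0, 166.0]
scene 585.1 56.1 159.6 [12.0, 11.0] 111 [198.0, 258.0] [181.0, 175.0, 175.0]
scene 528.9 28.2 160.0 [10.0, 10.0] 105 [248.0, 261.0] [178.0, 172.0, 172.0]
scene 433.8 -107.6 154.9 [10.0, 10.0] 84 [370.0, 223.0] [158.0, 151.0, 151.0]
side 581.2 -7.7 159.4 [11.0, 12.0] 88 [251.0, 241.0] [126.0, 121.0, 124.0]
side 602.1 22.3 159.6 [11.0, 10.0] 89 [229.0, 250.0] [122.0, 117.0, 120.0]
side 527.9 28.5 159.6 [10.0, 12.0] 98 [275.0, 264.0] [126.0, 122.0, 124.0]
side 584.0 56.6 159.2 [10.0, 11.0] 101 [229.0, 267.0] [124.0, 120.0, 122.0]
side 432.3 -106.4 154.1 [10.0, 11.0] 62 [370.0, 228.0] [108.0, 104.0, 107.0]
[ 433.17841167 -106.16051479  229.70595427] 0.301281829102032 (array([-0.001,  0.005,  0.725]), np.float64(-0.002))
```

View pics/w2.png

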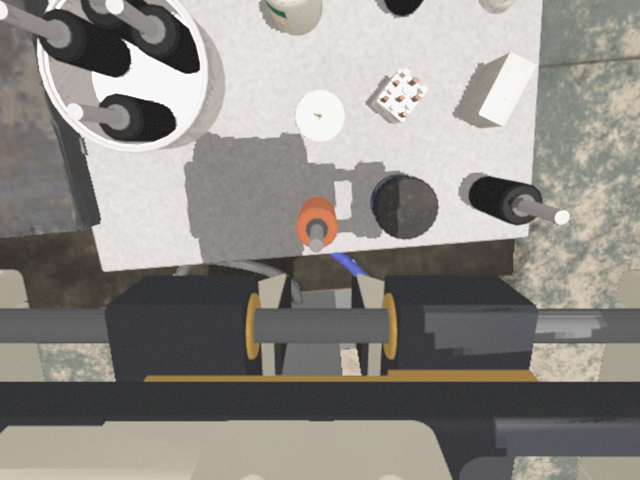

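The wrist view shows the copper shank at (316,240), lined up midway between the fingers, with nothing close beside it.

Call:
send_rows([
  [0, 0, 0.25, 0, 0.7],
  [0, 0, 0.5, 0, 0.7],
  [0, 0, 0.68, 0, 0.7],
  [0, 0, 0.72, 0, 0.7],
  [0, 0, 0.72, 0, 0.7],
  [0, 0, 0.72, 0, 1],
  [0, 0, 0.72, 0, 1],
  [0, 0, 0.72, 0, 1],
  [0, 0, 0.72, 0, 1],
])

```text
t: 6.82
tcp_pos: [433.3, -107.0, 122.5]
tool_rot: [[0.997, -0.079, 0.002], [-0.079, -0.997, -0.0], [0.002, 0.0, -1.0]]
contact_force: [0.1, 0.6, 7.1]
gripper_width: 0.101
grasp_force: 30.0
```

Call:
send_rows([
  [0, 0, -0.1, 0, 1],
  [0, 0, -0.4, 0, 1],
  [0, 0, -0.7, 0, 1],
  [0, 0, -1, 0, 1],
  [0, 0, -1, 0, 1],
  [0, 0, -1, 0, 1],
])

```text
t: 7.58
tcp_pos: [431.7, -107.0, 270.7]
tool_rot: [[0.997, -0.079, -0.002], [-0.079, -0.997, 0.0], [-0.002, 0.0, -1.0]]
contact_force: [0.1, 0.2, -4.4]
gripper_width: 0.1
grasp_force: 30.0
```

```bash
python3 - <<'E'
from h import *
s=observe();print(s["tcp_pos"],s["gripper_width"],s["contact_force"],go(565.4,25.8,s["tcp_pos"][2],s=s))
E
```

```text
[ 431.72453825 -106.9581133   270.69199087] 0.09987053291361626 [ 0.104518    0.15197823 -4.40974721] (array([ 0.819, -0.953, -0.001]), np.float64(-0.003))
```

Call:
send_rows([
  [0.3, -0.35, 0, 0, 1],
  [0.6, -0.7, 0, 0, 1],
  [0.81, -0.95, 0, 0, 1],
  [0.81, -0.95, 0, 0, 1],
  [0.81, -0.95, 0, 0, 1],
  [0.81, -0.95, 0, 0, 1],
])

```text
t: 8.32
tcp_pos: [564.0, 24.1, 270.8]
tool_rot: [[0.997, -0.08, -0.002], [-0.08, -0.997, -0.001], [-0.002, 0.001, -1.0]]
contact_force: [0.1, 1.2, -4.0]
gripper_width: 0.104
grasp_force: 30.0
```

```bash
python3 - <<'E'
from h import *
s=observe();print(s["tcp_pos"],s["contact_force"],go(565.4,25.3,130,s=s))
E
```

```text
[563.95736706  24.08712832 270.83607867] [ 0.0643263   1.23724708 -3.99258141] (array([ 0.011, -0.01 ,  0.939]), np.float64(-0.005))
```

Call:
send_rows([
  [0, -0.01, 0.15, 0, 1],
  [0, -0.01, 0.3, 0, 1],
  [0, -0.01, 0.42, 0, 1],
  [0, -0.01, 0.42, 0, 1],
  [0, -0.01, 0.42, 0, 1],
])

```text
t: 8.95
tcp_pos: [565.3, 26.4, 209.6]
tool_rot: [[0.997, -0.08, 0.001], [-0.08, -0.997, -0.0], [0.001, 0.0, -1.0]]
contact_force: [-0.3, 1.2, -3.4]
gripper_width: 0.099
grasp_force: 30.0
```

```bash
python3 - <<'E'
from h import *
s=observe();print(s["tcp_pos"],s["contact_force"],go(565.2,25.3,127.5,s=s))
E
```

```text
[565.26284335  26.44474662 209.59845935] [-0.25359879  1.24645639 -3.42082328] (array([-0.   ,  0.008,  0.547]), np.float64(-0.004))
```

Call:
send_rows([
  [0, 0.005, 0.15, 0, 1],
  [0, 0.005, 0.3, 0, 1],
  [0, 0.005, 0.42, 0, 1],
  [0, 0.005, 0.5, 0, 1],
  [0, 0.005, 0.53, 0, 1],
  [0, 0.005, 0.54, 0, 1],
  [0, 0.005, 0.55, 0, 1],
  [0, 0.005, 0.55, 0, 1],
])

```text
t: 9.95
tcp_pos: [566.1, 26.5, 127.7]
tool_rot: [[0.997, -0.079, 0.003], [-0.079, -0.997, 0.0], [0.003, -0.0, -1.0]]
contact_force: [-0.8, 0.2, 5.3]
gripper_width: 0.102
grasp_force: 30.0
```

Call:
send_rows([
  [0, 0, 0, 0, 0.72],
  [0, 0, 0, 0, 0.72],
  [0, 0, -0.2, 0, 0.72],
  [0, 0, -0.5, 0, 0.72],
  [0, 0, -0.68, 0, 0.72],
  [-0.15, 0.4, -0.68, 0, 0.72],
  [-0.3, 0.8, -0.68, 0, 0.7],
  [-0.35, 1, -0.68, 0, 0.7],
])

```text
t: 10.95
tcp_pos: [499.1, -122.3, 228.4]
tool_rot: [[0.997, -0.082, -0.0], [-0.082, -0.997, -0.001], [-0.0, 0.001, -1.0]]
contact_force: [-0.2, -0.0, 0.2]
gripper_width: 0.3
grasp_force: 0.0
```

Call:
send_rows([
  [-0.2, 0.4, 0, 0, 0.7],
  [-0.35, 0.8, 0, 0, 0.7],
  [-0.35, 1, 0, 0, 0.7],
  [-0.35, 1, 0, 0, 0.7],
  [-0.35, 1, 0, 0, 0.7],
])

```text
t: 11.58
tcp_pos: [437.0, -263.8, 228.1]
tool_rot: [[0.997, -0.078, 0.0], [-0.078, -0.997, 0.001], [0.0, -0.001, -1.0]]
contact_force: [0.2, 1.1, -0.6]
gripper_width: 0.299
grasp_force: 0.0
```

```bash
python3 - <<'E'
from h import *
for n in("scene","side"):
  c=read_camera(n);save(c,n+"1.png")
  for r in shanks(c,140,160,box=(480,660,-60,110)):print(n,*r)
  for r in shanks(c,140,160,box=(380,480,-300,-220)):print(n,*r)
for r in shanks(read_camera("wrist"),120,156,box=(400,500,-300,-220)):print(*r)
s=observe();print(s["tcp_pos"],s["gripper_width"],go(438.5,-267.5,122.5,s=s))
E
```

```text
scene 581.9 -8.1 159.7 [11.0, 9.0] 101 [232.0, 225.0] [184.0, 177.0, 176.0]
scene 603.1 22.0 159.8 [11.0, 10.0] 101 [205.0, 233.0] [173.0, 166.0, 166.0]
scene 566.1 26.8 159.6 [10.0, 10.0] 102 [225.0, 248.0] [181.0, 174.0, 174.0]
scene 585.1 56.3 159.2 [12.0, 10.0] 105 [198.0, 257.0] [184.0, 177.0, 176.0]
scene 529.2 27.9 159.9 [10.0, 11.0] 102 [248.0, 261.0] [180.0, 173.0, 173.0]
scene 438.5 -268.5 155.1 [9.0, 11.0] 71 [422.0, 148.0] [145.0, 140.0, 139.0]
side 581.0 -8.0 159.8 [11.0, 12.0] 85 [251.0, 241.0] [123.0, 119.0, 122.0]
side 601.9 22.5 159.8 [9.0, 11.0] 92 [229.0, 250.0] [120.0, 116.0, 118.0]
side 565.0 26.9 159.1 [9.0, 11.0] 95 [251.0, 258.0] [122.0, 118.0, 121.0]
side 527.5 28.2 159.1 [10.0, 11.0] 97 [275.0, 264.0] [124.0, 120.0, 122.0]
side 584.1 56.9 159.4 [10.0, 13.0] 102 [228.0, 267.0] [122.0, 117.0, 120.0]
side 438.0 -268.1 154.4 [9.0, 12.0] 51 [393.0, 177.0] [100.0, 97.0, 99.0]
436.5 -268.1 153.5 [10.0, 9.0] 302 [327.0, 242.0] [165.0, 158.0, 157.0]
[ 437.2860743  -263.18988169  228.25033731] 0.30081860935994353 (array([0.01 , 0.028, 0.705]), np.float64(0.0))
```

View pics/scene1.png

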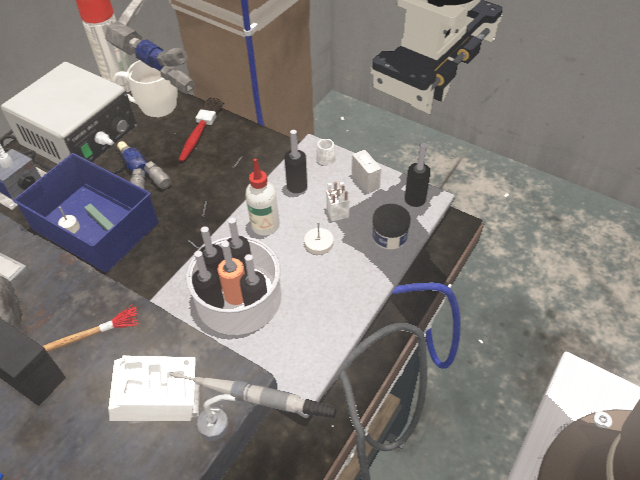

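The scene view confirms that copper stands in the middle at (230,282), with a, b, c and d around it and the front-left and front-right slots free. The bystanders have not moved.

Call:
send_rows([
  [0.005, 0.03, 0.2, 0, 0.7],
  [0.005, 0.03, 0.45, 0, 0.7],
  [0.005, 0.03, 0.65, 0, 0.7],
  [0.005, 0.03, 0.7, 0, 0.7],
  [0.005, 0.03, 0.71, 0, 0.7],
  [0.005, 0.03, 0.71, 0, 1],
  [0.005, 0.03, 0.71, 0, 1],
  [0.005, 0.03, 0.71, 0, 1],
  [0.005, 0.03, 0.71, 0, 1],
])

```text
t: 12.85
tcp_pos: [437.8, -269.2, 122.5]
tool_rot: [[0.997, -0.079, 0.002], [-0.079, -0.997, -0.001], [0.002, 0.001, -1.0]]
contact_force: [0.1, 1.1, 6.4]
gripper_width: 0.101
grasp_force: 30.0
```

Call:
send_rows([
  [0, 0, -0.1, 0, 1],
  [0, 0, -0.4, 0, 1],
  [0, 0, -0.7, 0, 1],
  [0, 0, -1, 0, 1],
  [0, 0, -1, 0, 1],
  [0, 0, -1, 0, 1],
])

```text
t: 13.6
tcp_pos: [436.6, -268.9, 271.6]
tool_rot: [[0.997, -0.079, -0.001], [-0.079, -0.997, 0.0], [-0.001, -0.0, -1.0]]
contact_force: [-0.5, 0.2, -1.5]
gripper_width: 0.1
grasp_force: 30.0
```

```bash
python3 - <<'E'
from h import *
s=observe();print(s["tcp_pos"],s["gripper_width"],s["contact_force"],go(545,-5,s["tcp_pos"][2],s=s))
E
```

```text
[ 436.58559258 -268.90002876  271.57344771] 0.09970231231547497 [-0.53918923  0.16220966 -1.50372725] (array([ 0.582, -1.811, -0.   ]), np.float64(-0.003))
```

Call:
send_rows([
  [0.1, -0.3, 0, 0, 1],
  [0.2, -0.65, 0, 0, 1],
  [0.29, -0.9, 0, 0, 1],
  [0.29, -0.9, 0, 0, 1],
])

```text
t: 14.1
tcp_pos: [491.4, -134.0, 270.3]
tool_rot: [[0.997, -0.073, -0.002], [-0.073, -0.997, 0.002], [-0.002, -0.002, -1.0]]
contact_force: [-0.3, -1.0, -1.1]
gripper_width: 0.099
grasp_force: 30.0
```

Call:
send_rows([
  [0.1, -0.3, 0, 0, 1],
  [0.2, -0.65, 0, 0, 1],
  [0.29, -0.9, 0, 0, 1],
  [0.29, -0.9, 0, 0, 1],
  [0.29, -0.9, 0.2, 0, 1],
  [0.29, -0.9, 0.4, 0, 1],
  [0.29, -0.9, 0.4, 0, 1],
  [0.29, -0.9, 0.4, 0, 1],
])

```text
t: 15.1
tcp_pos: [545.2, -7.7, 212.4]
tool_rot: [[0.997, -0.08, 0.0], [-0.08, -0.997, -0.0], [0.0, 0.0, -1.0]]
contact_force: [0.4, -0.4, -1.8]
gripper_width: 0.102
grasp_force: 30.0
```

```bash
python3 - <<'E'
from h import *
s=observe();print(s["tcp_pos"],s["gripper_width"],s["contact_force"],go(544.5,-5.4,127.5,s=s))
E
```

```text
[545.2479204   -7.71115366 212.36241842] 0.10157508838085383 [ 0.41962848 -0.39815562 -1.79593403] (array([-0.006, -0.015,  0.566]), np.float64(-0.004))
```

Call:
send_rows([
  [-0.01, -0.015, 0.03, 0, 1],
  [-0.01, -0.015, 0.15, 0, 1],
  [-0.01, -0.015, 0.3, 0, 1],
  [-0.01, -0.015, 0.42, 0, 1],
  [-0.01, -0.015, 0.5, 0, 1],
  [-0.01, -0.015, 0.55, 0, 1],
  [-0.01, -0.015, 0.565, 0, 1],
  [-0.01, -0.015, 0.57, 0, 1],
  [-0.01, -0.015, 0.57, 0, 1],
])

```text
t: 16.23
tcp_pos: [544.6, -4.3, 127.6]
tool_rot: [[0.997, -0.079, 0.002], [-0.079, -0.997, -0.0], [0.002, -0.0, -1.0]]
contact_force: [-2.3, -0.5, 5.5]
gripper_width: 0.1
grasp_force: 30.0
```

Call:
send_rows([
  [0, 0, 0, 0, 0.72],
  [0, 0, 0, 0, 0.72],
  [0, 0, -0.2, 0, 0.72],
  [0, 0, -0.5, 0, 0.72],
  [0, 0, -0.7, 0, 0.72],
  [0.1, 0.3, -0.7, 0, 0.72],
  [0.2, 0.6, -0.7, 0, 0.7],
  [0.2, 0.6, -0.7, 0, 0.7],
])

```text
t: 17.23
tcp_pos: [566.8, -101.5, 231.0]
tool_rot: [[0.996, -0.085, -0.0], [-0.085, -0.996, -0.002], [0.0, 0.002, -1.0]]
contact_force: [-0.3, -0.3, -0.2]
gripper_width: 0.3
grasp_force: 0.0
```

Call:
send_rows([
  [0.2, 0.3, 0, 0, 0.7],
  [0.35, 0.62, 0, 0, 0.7],
  [0.35, 0.62, 0, 0, 0.7],
  [0.35, 0.62, 0, 0, 0.7],
])

```text
t: 17.73
tcp_pos: [611.5, -192.0, 230.9]
tool_rot: [[0.997, -0.078, -0.0], [-0.078, -0.997, 0.001], [-0.001, -0.001, -1.0]]
contact_force: [-0.2, 1.1, 1.1]
gripper_width: 0.303
grasp_force: 0.0
```

```bash
python3 - <<'E'
from h import *
for n in("scene","side"):
  c=read_camera(n)
  for r in shanks(c,140,160,box=(480,660,-60,110)):print(n,*r)
  for r in shanks(c,140,160,box=(580,640,-230,-160)):print(n,*r)
c=read_camera("wrist");save(c,"w3.png")
for r in shanks(c,120,156,box=(580,640,-230,-160)):print(*r)
s=observe();print(s["tcp_pos"],s["gripper_width"],go(612.4,-194.2,122.5,s=s))
E
```

```text
scene 582.4 -8.2 159.7 [10.0, 10.0] 100 [232.0, 225.0] [178.0, 171.0, 171.0]
scene 602.9 22.0 159.3 [11.0, 10.0] 103 [205.0, 233.0] [173.0, 166.0, 166.0]
scene 544.7 -4.3 159.7 [11.0, 10.0] 99 [254.0, 239.0] [184.0, 177.0, 177.0]
scene 566.3 26.6 159.4 [10.0, 10.0] 102 [225.0, 248.0] [180.0, 173.0, 173.0]
scene 585.3 56.4 159.8 [12.0, 10.0] 108 [198.0, 258.0] [183.0, 176.0, 176.0]
scene 528.9 28.3 159.7 [10.0, 11.0] 107 [248.0, 261.0] [177.0, 169.0, 169.0]
scene 613.4 -194.8 154.2 [10.0, 11.0] 67 [293.0, 134.0] [143.0, 136.0, 135.0]
side 581.1 -7.6 159.7 [9.0, 13.0] 89 [251.0, 241.0] [122.0, 118.0, 120.0]
side 543.4 -3.3 159.8 [10.0, 11.0] 90 [274.0, 249.0] [123.0, 119.0, 121.0]
side 601.8 22.3 159.0 [11.0, 10.0] 91 [229.0, 250.0] [119.0, 115.0, 117.0]
side 565.2 27.0 159.4 [10.0, 10.0] 95 [251.0, 258.0] [122.0, 117.0, 120.0]
side 527.4 28.5 159.3 [10.0, 12.0] 97 [275.0, 264.0] [124.0, 119.0, 122.0]
side 584.0 56.8 159.0 [10.0, 13.0] 101 [229.0, 267.0] [122.0, 117.0, 120.0]
side 612.3 -193.6 154.1 [10.0, 11.0] 46 [283.0, 179.0] [106.0, 102.0, 104.0]
610.6 -194.4 153.8 [10.0, 10.0] 297 [325.0, 241.0] [168.0, 161.0, 160.0]
[ 611.59327913 -191.35594371  231.45896063] 0.30191739469412576 (array([0.007, 0.019, 0.726]), np.float64(0.0))
```

View pics/w3.png

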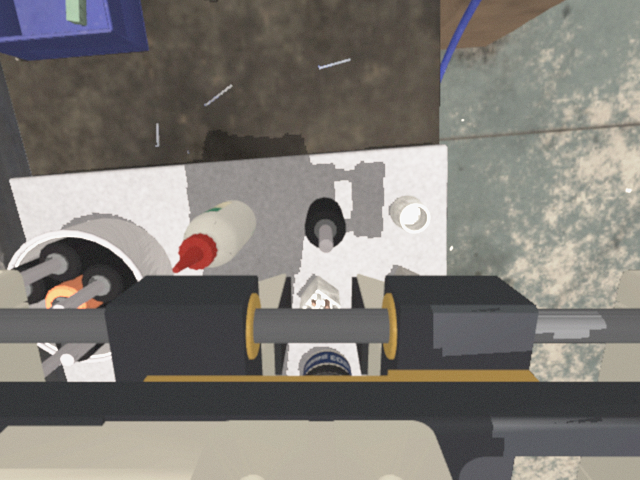

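The wrist view shows e's shank at (325,240) midway between the fingers. The bottle nozzle at (190,260) is about 95 mm to the side and below the gripper body's height.

Call:
send_rows([
  [0.005, 0.02, 0.2, 0, 0.7],
  [0.005, 0.02, 0.45, 0, 0.7],
  [0.005, 0.02, 0.6, 0, 0.7],
  [0.005, 0.02, 0.68, 0, 0.7],
  [0.005, 0.02, 0.71, 0, 0.7],
  [0.005, 0.02, 0.71, 0, 1],
  [0.005, 0.02, 0.71, 0, 1],
  [0.005, 0.02, 0.71, 0, 1],
  [0.005, 0.02, 0.71, 0, 1],
])

```text
t: 19.0
tcp_pos: [612.7, -196.5, 125.5]
tool_rot: [[0.997, -0.079, 0.001], [-0.079, -0.997, -0.0], [0.001, 0.0, -1.0]]
contact_force: [0.3, -0.1, 3.8]
gripper_width: 0.097
grasp_force: 30.0
```

Call:
send_rows([
  [0, 0, -0.1, 0, 1],
  [0, 0, -0.4, 0, 1],
  [0, 0, -0.7, 0, 1],
  [0, 0, -1, 0, 1],
  [0, 0, -1, 0, 1],
  [0, 0, -1, 0, 1],
])

```text
t: 19.75
tcp_pos: [611.6, -196.3, 274.4]
tool_rot: [[0.997, -0.079, -0.001], [-0.079, -0.997, 0.0], [-0.001, 0.0, -1.0]]
contact_force: [-0.4, 0.5, -1.7]
gripper_width: 0.102
grasp_force: 30.0
```

```bash
python3 - <<'E'
from h import *
s=observe();print(s["tcp_pos"],s["gripper_width"],s["contact_force"],go(548,58.4,s["tcp_pos"][2],s=s))
E
```

```text
[ 611.62982154 -196.30439987  274.44629596] 0.10225694691471823 [-0.38752615  0.5379989  -1.69414082] (array([-0.557, -1.659,  0.   ]), np.float64(-0.003))
```

Call:
send_rows([
  [-0.3, 0, -0.1, 0, 1],
  [-0.55, -0.05, -0.1, 0, 1],
  [-0.55, -0.35, -0.1, 0, 1],
  [-0.55, -0.65, -0.1, 0, 1],
  [-0.55, -0.83, -0.1, 0, 1],
  [-0.55, -0.83, -0.1, 0, 1],
])

```text
t: 20.5
tcp_pos: [538.9, -62.9, 288.4]
tool_rot: [[0.997, -0.074, -0.003], [-0.074, -0.997, 0.001], [-0.003, -0.001, -1.0]]
contact_force: [0.2, -1.3, -1.7]
gripper_width: 0.097
grasp_force: 30.0
```

Call:
send_rows([
  [0, -0.35, 0, 0, 1],
  [0, -0.65, 0, 0, 1],
  [0, -0.83, 0, 0, 1],
  [0, -0.83, 0, 0, 1],
  [0, -0.83, 0.2, 0, 1],
  [0, -0.83, 0.4, 0, 1],
  [0, -0.83, 0.45, 0, 1],
  [0, -0.83, 0.45, 0, 1],
])

```text
t: 21.5
tcp_pos: [549.5, 57.2, 222.1]
tool_rot: [[0.997, -0.08, -0.001], [-0.08, -0.997, -0.001], [-0.001, 0.001, -1.0]]
contact_force: [0.3, -0.2, -1.3]
gripper_width: 0.099
grasp_force: 30.0
```

```bash
python3 - <<'E'
from h import *
s=observe();print(s["tcp_pos"],s["gripper_width"],s["contact_force"],go(548,58.5,130.5,s=s))
E
```

```text
[549.45394065  57.18126737 222.09062244] 0.09911215505624707 [ 0.33819289 -0.24021129 -1.2730116 ] (array([-0.01 , -0.008,  0.611]), np.float64(-0.004))
```

Call:
send_rows([
  [-0.015, 0, 0.05, 0, 1],
  [-0.015, 0, 0.2, 0, 1],
  [-0.015, 0, 0.35, 0, 1],
  [-0.015, 0, 0.46, 0, 1],
  [-0.015, 0, 0.54, 0, 1],
  [-0.015, 0, 0.59, 0, 1],
  [-0.015, 0, 0.605, 0, 1],
  [-0.015, 0, 0.615, 0, 1],
  [-0.015, 0, 0.615, 0, 1],
])

```text
t: 22.62
tcp_pos: [547.8, 58.4, 130.5]
tool_rot: [[0.997, -0.079, 0.001], [-0.079, -0.997, -0.0], [0.001, -0.0, -1.0]]
contact_force: [0.6, -3.2, 2.0]
gripper_width: 0.098
grasp_force: 30.0
```

Call:
send_rows([
  [0, 0, 0.005, 0, 1],
  [0, 0, 0.005, 0, 0.72],
  [0, 0, 0.005, 0, 0.72],
  [0, 0, -0.2, 0, 0.72],
  [0, 0, -0.5, 0, 0.72],
  [0, 0, -0.7, 0, 0.72],
  [-0.4, 0.4, -0.7, 0, 0.72],
  [-0.8, 0.8, -0.7, 0, 0.7],
  [-0.9, 1, -0.7, 0, 0.7],
  [-0.9, 1, -0.7, 0, 0.7],
])

```text
t: 23.88
tcp_pos: [397.9, -82.7, 234.8]
tool_rot: [[0.997, -0.083, -0.001], [-0.083, -0.997, -0.001], [-0.001, 0.001, -1.0]]
contact_force: [1.0, -0.5, 0.1]
gripper_width: 0.3
grasp_force: 0.0
```

```bash
python3 - <<'E'
from h import *
for n in("scene","side"):
  c=read_camera(n);save(c,n+"2.png")
  if n=="scene":cv2.imwrite("pics/crop2.png",cv2.resize(c["frame"][120:360,140:460,::-1],None,fx=2.4,fy=2.4))
  for r in shanks(c,140,162,box=(480,660,-60,110)):print(n,*r)
s=observe();print(s["tcp_pos"],s["contact_force"],s["t"])
E
```

```text
scene 582.5 -8.1 159.3 [10.0, 11.0] 103 [232.0, 225.0] [184.0, 177.0, 177.0]
scene 603.2 22.0 160.5 [10.0, 10.0] 102 [205.0, 233.0] [172.0, 165.0, 165.0]
scene 544.9 -4.7 159.6 [10.0, 11.0] 100 [253.0, 238.0] [186.0, 179.0, 179.0]
scene 566.3 26.4 160.0 [10.0, 9.0] 102 [225.0, 248.0] [180.0, 173.0, 173.0]
scene 585.4 56.1 159.0 [11.0, 10.0] 106 [198.0, 258.0] [182.0, 175.0, 175.0]
scene 529.2 27.7 160.2 [11.0, 10.0] 105 [248.0, 261.0] [177.0, 170.0, 170.0]
scene 548.7 57.6 159.8 [11.0, 11.0] 110 [221.0, 271.0] [178.0, 171.0, 170.0]
side 581.0 -7.5 160.6 [11.0, 12.0] 90 [251.0, 242.0] [123.0, 118.0, 121.0]
side 543.5 -3.8 160.1 [10.0, 11.0] 91 [274.0, 249.0] [122.0, 117.0, 119.0]
side 601.7 22.3 159.8 [11.0, 10.0] 91 [229.0, 250.0] [120.0, 116.0, 118.0]
side 564.9 27.4 159.3 [10.0, 11.0] 95 [251.0, 258.0] [122.0, 118.0, 120.0]
side 527.6 28.5 159.4 [11.0, 11.0] 97 [275.0, 264.0] [124.0, 119.0, 121.0]
side 583.8 56.7 159.5 [12.0, 12.0] 103 [229.0, 267.0] [122.0, 117.0, 120.0]
side 547.6 58.3 159.8 [10.0, 12.0] 99 [252.0, 274.0] [125.0, 119.0, 122.0]
[400.04320623 -81.21870058 235.09578819] [0.19312504 0.60488447 0.52745476] 23.975
```

View pics/crop2.png

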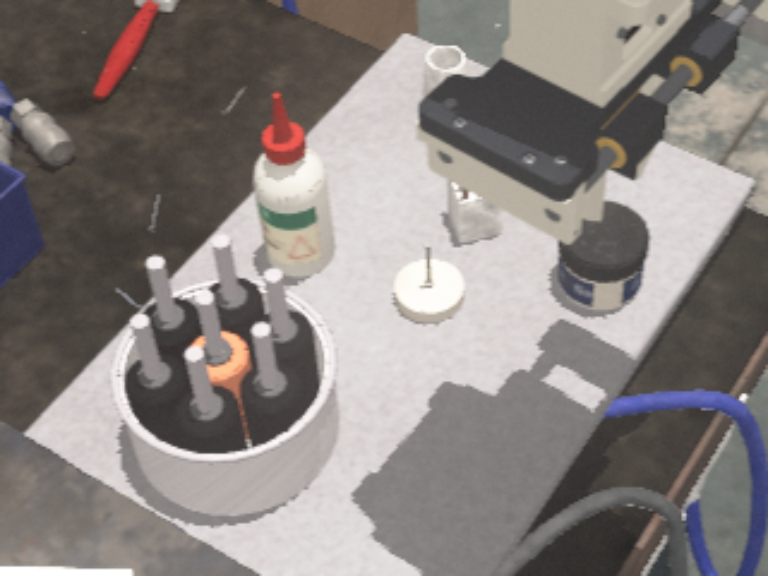

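The crop shows all seven standing upright in the tub at equal height. Copper is in the middle at (220,355) with six graphites round it, and the bystanders are in place.

```bash
python3 -c "
from workcell import *
print(sign_off())"
```

```text
the job is handed in; nothing more can be done
None
```

All seven electrodes stand upright in the tub, copper in the middle with the six graphites round it and their tops level within about 1 mm; no bystander was seen to have moved, and I handed the job in at about 24 s.

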